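# Reset the saw's control unit through its shuttered aperture

### The job

Take the stylus out of its wooden holder. Put its tip into the slot in the top of the control unit, behind the shutter's lug, and slowly (well under 10 cm/s) push the lug along the slot to its far end, which uncovers the round aperture. Then reach the stylus through the aperture and press the recessed reset button right down; keep it down for at least two seconds and finish like that, with the upright stylus still gripped and the button still held down, leaving the steel gear and the small round sample where they are.

Things in the scene. Friction and masses are not known exactly. Their poses are not given: they have to be found in the camera images.
- control_unit: grey box fixed to the worktop, 90 (x) x 160 (y) x 60 (z) mm, with a flat aluminium top panel 6 mm thick. Origin: centre of its underside; z up; y runs along the slot, away from the aperture. On the panel's line x = 0: a round aperture, 16 mm diameter, at y = -30 mm, and a slot 16 mm wide from y = 0 to +62 mm. Stands left or right (the holder in the other place), turned up to 0.5 rad
- aperture (a point): centre of the round aperture (16 mm diameter), at the level of the panel's upper face. The reset button, a grey round cap of 24 mm diameter, lies directly under it, its top 28 mm below this point; the steel shutter plate, 15 mm below this point, covers it until the shutter is opened
- slot_start (a point): point on the slot's centre line, 9 mm from its near end (beside the aperture), level with the panel's upper face: middle of the gap between the slot's near end and the lug of the closed shutter. The shutter plate is 15 mm below the panel's upper face, so let the tip in about 7 to 12 mm
- slot_end (a point): far end of the slot, at the level of the panel's upper face; the lug is pushed towards it and at its stop touches this end
- shutter_lug (a point): middle of the upper edge of the pushed face of the shutter's lug (the face that looks to the slot's near end). The lug is a steel block 14 mm wide, 8 mm long, that stands in the slot, its top 2 mm below the panel's upper face and 13 mm high. Its y axis is the pushing direction
- shutter (a joint): position of the shutter along the slot in m: 0 closed, 0.036 fully open (the stop); starts between 0 and 0.006. The aperture is quite clear from 0.026 on. It slides against about 1 N of friction and stays where it is left
- reset_button (a joint): travel of the reset button in m: 0 up, 0.006 fully down (the stop). Sprung: 1.3 N to start it, 5 N fully down; it comes up when released
- holder: block of light wood fixed to the worktop, 56 x 56 x 70 mm, on a 62 x 62 mm rubber foot, with a hole of 9 mm diameter in the middle of its top in which the stylus stands, tip down. Origin: centre of its underside; z up; its sides are parallel to the sides of the stylus's handle at the start
- stylus_handle (a point): centre of the stylus's handle, the point to grasp; z points from tip to handle. Stylus 138 mm long, about 60 g: black square handle 14 x 14 mm (x, y square to its flats), from 36 mm below to 36 mm above this point; under it a steel collar, 20 mm diameter, 3 mm thick, resting on the holder's top; then a round steel rod, 7 mm diameter, 60 mm long, to the tip
- stylus_tip (a point): tip of the stylus, on its axis, 99 mm below the centre of the handle; at the start 60 mm deep in the holder
- sample_mid (a point): centre of a small round black mounted sample, 30 mm diameter, 18 mm high, loose on the worktop beside the holder; to be left alone
- gear_mid (a point): centre of a loose small steel gear, 40 mm diameter, 12 mm high, lying flat at the back; to be left alone
Mind the look-alikes: they are no part of the job. Of the things that look like the part that bears stylus_handle, the larger one is meant.

How it is judged:
By the outcome, as a careful person would: the job done as asked, in the order asked, and still so for the second after the job is handed in, while the arm keeps its last pose, push and grip.
It also fails if it takes over 58 s, if anything falls off the work surface, if the arm or the gripper's body presses on something with over 40 N, if the wrist force passes 120 N, or if a joint passes its speed limit or range.

### The arm

A 6-joint arm with a two-finger parallel gripper is mounted at the origin on a cart in front of the work surface, level with it; the furniture and walls round the work are solid. World frame = base frame: x ahead of the robot, y to its left, z up, the work surface at z = 0. Lengths are in m, angles in rad, forces in N, time in s.
With the tool pointing down it reaches from about 0.35 to 0.975 m from the base axis. Payload 4.9 kg.
Tool frame: the origin (TCP) lies between the finger pads; the fingertips stand 22 mm ahead of it and the grasp point (between the pads) lies 3 mm ahead of it; z points along the fingers, y is the line along which they close (so a half turn about z gives the same grasp; the last joint's range is limited). The gripper opens to 85 mm and grips with 20 to 120 N. Pads are 22 mm wide; open, the fingers measure 114 mm over their backs; the gripper's body (76 mm by 85 mm) begins 54 mm behind the grasp point. The pads swing forward as they close: fully open they stand 13 mm farther back than shut.
Start: joints at [-1.329, 0.053, 1.613, -0, 1.476, -0.119], TCP at [0.221, -0.585, 0.253] pointing down, gripper open.
Joint ranges: [-3.01, 3.01], [-1.01, 2.22], [0.06, 2.58], [-1.02, 4.17], [0.09, 2.62], [-3.14, 3.14]. Speed limits (rad/s): [2.57, 2.57, 3.14, 3.14, 3.14, 3.14].

### API

Orientations are given as a unit quaternion [x, y, z, w].
In Python, from rig import * gives the robot as it stands.
- The arm moves only by the shell command python3 -m handwheel 'ROWS' [OPENING] [FORCE]. ROWS is JSON, one flat list of numbers, 6 for each row, row after row: the shift along the tool's x, y, z in cm, then the turn, a rotation vector about the tool's x, y, z in rad. A call has 1 to 12 rows; each row is the pose to reach, as a shift and turn from the pose commanded when the call began, along the tool's axes at that moment; what a row does not reach only later rows make up. A row lasts 1/12 s, in which the tool goes at most 41.7 mm and 7.16 degrees, less where a joint would pass 70% of its speed; a pose out of reach is approached as far as the arm can. A call with a gripper value outside its range is refused whole. OPENING is the opening, from 0 (shut) to 1 (fully open), set as the call begins (- or left out, the last holds). The fingers move at their own pace and stop on an object; FORCE is the grip in N (left out, the last holds). Time passes only in rows, so rows that repeat a pose let the fingers close. It gives the time, the measured TCP pose, the force, the opening and the grip force at its end, in the units of the state.
- get_obs(): the state, without advancing time (a new reading comes with each control period).
- capture(name): name is "scene" or "top"; returns a dict with "img" (400x640x3 uint8, blue, green, red), "mtx" (3x3 intrinsics, pixels), "D" ([k1, k2, p1, p2, k3] as OpenCV has them; the pictures are not rectified), "position" and "rotation" of the camera in the world. Camera axes: x right, y down, z forward; pixel columns grow to the right and rows downward; lengths in m; the calibration is good to about 2 mm. A picture is of the moment at which its call begins. There is no depth.
- job_done(): hands the job in; it is judged then, once.
The state is a dict: "t": time; "qpos": joint angles; "qd": joint speeds; "joint_efforts": joint torques, N m; "tool_pos": TCP position; "tcp_rot": TCP orientation; "wrist_force": force on the tool from outside, world axes, zero at the start; "moment": the same for the moment, N m; "gripper_width": finger opening in m; "finger_force": force on a finger pad.
Only numpy, scipy, OpenCV 4.12 (cv2) and the standard library are available. Lean on these libraries where they do the work, as an engineer would, in place of code of your own. Each camera call takes 0.05 s, during which the arm holds its last target. There are 200 camera calls.

## Working session

There is one attempt and no reset: what is moved stays moved. The work goes in short steps, Python scripts to look and compute and a shell command to move; the robot and the scene stay as the last step left them, time stands still between calls to the robot, and variables do not carry over. Pictures are saved under pics/ and viewed, at most 10 in all, crops included, and the job is handed in when it is done.

```bash
mkdir -p pics; ls
python3 - <<'E'
from rig import *
import cv2,numpy as np
o=get_obs();print({k:np.round(v,3).tolist() for k,v in o.items()})
for n in ("scene","top"):
    c=capture(n);cv2.imwrite(f"pics/{n}0.png",c["img"]);print(n,c["mtx"],c["D"],c["position"],c["rotation"])
E
```

```text
pics
{'t': 0.0, 'qpos': [-1.329, 0.053, 1.614, -0.0, 1.476, -0.119], 'qd': [-0.001, -0.0, 0.001, 0.001, 0.0, -0.0], 'joint_efforts': [-0.0, -39.368, -37.018, -0.0, 0.007, 0.0], 'tool_pos': [0.22, -0.584, 0.252], 'tcp_rot': [0.984, 0.179, -0.0, -0.001], 'wrist_force': [0.681, 0.465, 0.087], 'moment': [0.037, 0.009, 0.04], 'finger_force': 0.0, 'gripper_width': 0.085}
scene [[452.93549462   0.         314.68706253]
 [  0.         452.93549462 195.14282309]
 [  0.           0.           1.        ]] [-0.05213078  0.          0.          0.          0.        ] [0.20430559 0.75934627 0.55885221] [-0.20885888  0.85009377 -0.46907263  0.11700178]
top [[407.76292616   0.         310.39831616]
 [  0.         407.76292616 194.96996008]
 [  0.           0.           1.        ]] [-0.04245611  0.          0.          0.          0.        ] [0.49303531 0.15164716 0.954271  ] [ 0.70812677 -0.70522956  0.02666366 -0.02228895]
```

View pics/scene0.png

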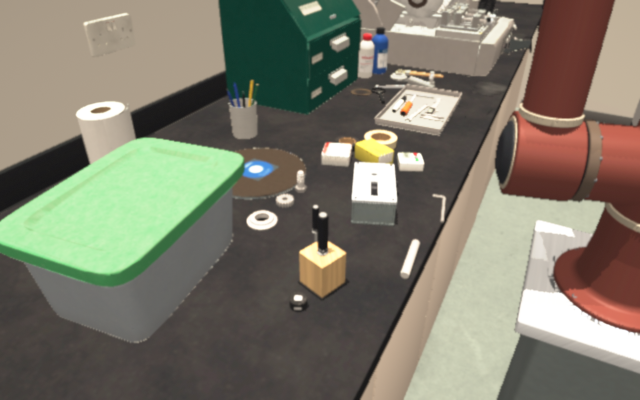

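View pics/top0.png

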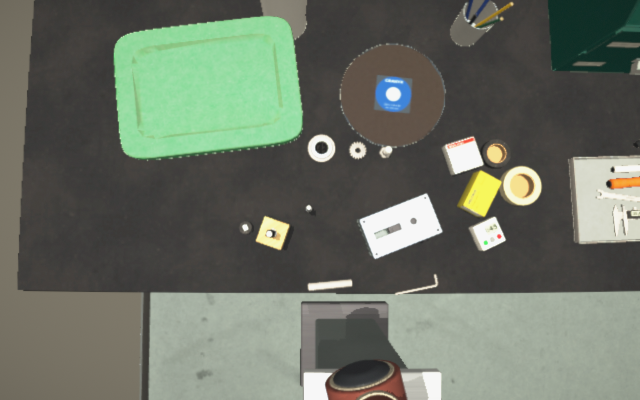

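The scene view shows the wooden holder at (323,268) with the black handle at (323,230), and the control unit at (374,192). In the top view the holder is at (273,233), the unit at (400,226) with its aperture at (413,221) and slot around (388,231), the sample at (246,228) and a smaller look-alike at (309,209).

Run:
```python
import cv2,numpy as np
t=cv2.imread("pics/top0.png");s=cv2.imread("pics/scene0.png")
a=cv2.resize(t[180:270,230:330],None,fx=4,fy=4,interpolation=2)   # holder
b=cv2.resize(t[180:270,350:450],None,fx=4,fy=4,interpolation=2)
c=cv2.resize(s[190:315,280:360],None,fx=2,fy=2,interpolation=2)
d=cv2.resize(s[150:230,340:410],None,fx=3,fy=3,interpolation=2)
im=np.zeros((600,800,3),np.uint8);im[:360,:400]=a;im[:360,400:800]=b
im[360:600,:160]=c[:240];im[360:600,200:410]=d[:240]
cv2.imwrite("pics/crop.png",im)
```

```text
(no output)
```

View pics/crop.png

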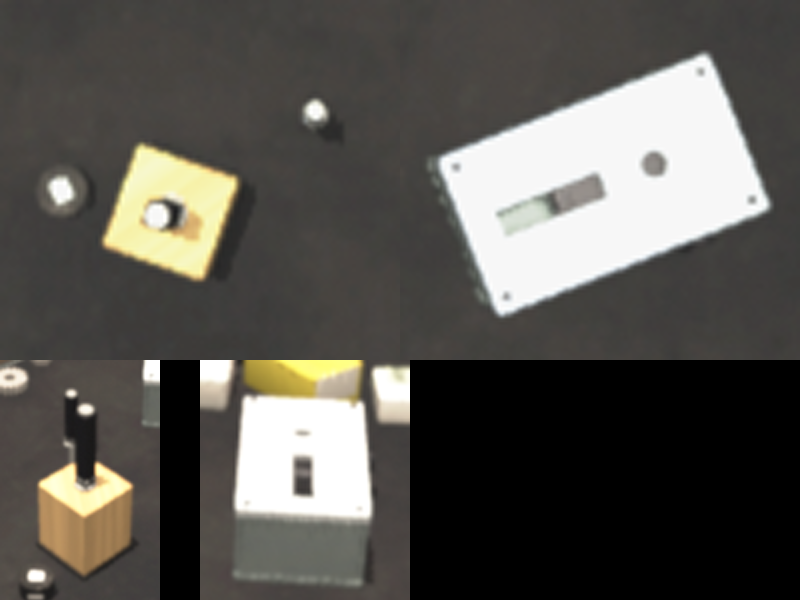

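The crops show the holder's top face with the handle's bright top at crop (160,214), the panel with its aperture at crop (654,163), and the slot from (605,180) to (500,220). The lug is at the dark/light edge, near (553,200). Next I'll measure these.

```bash
cat > h.py <<'E'
import cv2,numpy as np
from scipy.spatial.transform import Rotation as R
def ray(c,uv):
    p=cv2.undistortPoints(np.array(uv,float).reshape(-1,1,2),c["mtx"],c["D"]).reshape(-1,2)
    return R.from_quat(c["rotation"]).apply(np.c_[p,np.ones(len(p))])
def onz(c,uv,z):
    d=ray(c,uv);P=np.array(c["position"]);return P+d*((z-P[2])/d[:,2])[:,None]
def two(c1,u1,c2,u2):
    A=np.zeros((3,3));b=np.zeros(3)
    for c,u in((c1,u1),(c2,u2)):
        d=ray(c,u)[0];d/=np.linalg.norm(d);M=np.eye(3)-np.outer(d,d);A+=M;b+=M@c["position"]
    X=np.linalg.solve(A,b)
    return X,[np.linalg.norm(np.cross(X-c["position"],(lambda d:d/np.linalg.norm(d))(ray(c,u)[0]))) for c,u in((c1,u1),(c2,u2))]
def blobs(m,off=(0,0)):
    n,l,s,ce=cv2.connectedComponentsWithStats(m.astype(np.uint8))
    return [(s[i,4],ce[i]+off) for i in range(1,n)]
E
python3 - <<'E'
from rig import *
from h import *
np.set_printoptions(precision=4,suppress=True)
T=capture("top");S=capture("scene")
i=T["img"].astype(int)
# panel
m=np.zeros(i.shape[:2],np.uint8);m[185:265,350:450]=(i[185:265,350:450].min(2)>170)
k=max(cv2.findContours(m,0,1)[0],key=cv2.contourArea)
r=cv2.minAreaRect(k);bx=cv2.boxPoints(r);B=onz(T,bx,.06);print("panel",r,B[:,:2],"sides",np.linalg.norm(np.diff(B,axis=0),axis=1),"c",B.mean(0))
g=T["img"][:,:,1]
w=np.clip(200-g[214:228,407:421].astype(float),0,None);yy,xx=np.mgrid[214:228,407:421]
ap=[(w*xx).sum()/w.sum(),(w*yy).sum()/w.sum()];print("ap",ap,onz(T,[ap],.06))
print(g[218:242,370:405])
# holder
hsv=cv2.cvtColor(T["img"],40);m=np.zeros_like(g);m[210:256,250:296]=(hsv[210:256,250:296,1]>80)&(hsv[210:256,250:296,2]>150)
k=max(cv2.findContours(m,0,1)[0],key=cv2.contourArea);r=cv2.minAreaRect(k);B=onz(T,cv2.boxPoints(r),.07)
print("holder",r,B[:,:2],"sides",np.linalg.norm(np.diff(B,axis=0),axis=1),"c",B.mean(0))
print(g[226:242,262:282])
s=S["img"][:,:,1];print(s[208:222,312:332])
E
```

```text
panel ((400.3833923339844, 225.62867736816406), (42.250885009765625, 73.26592254638672), 68.74949645996094) [[ 0.5022  0.0404]
 [ 0.5613 -0.1113]
 [ 0.4746 -0.144 ]
 [ 0.4165  0.0072]] sides [0.1627 0.0927 0.1619] c [ 0.4887 -0.0519  0.06  ]
ap [np.float64(413.202304737516), np.float64(220.53905249679897)] [[ 0.4997 -0.08    0.06  ]]
[[247 247 247 247 247 247 247 247 247 247 247 247 247 247 247 247 247 247
  247 247 247 247 247 247 247 247 247 247 247 247 247 247 247 247 247]
 [247 247 247 247 247 247 247 247 247 247 247 247 247 247 247 247 247 247
  247 247 247 247 247 247 247 247 247 247 247 247 247 247 247 247 247]
 [247 247 247 247 247 247 247 247 247 247 247 247 247 247 247 247 247 247
  247 247 247 247 247 247 247 247 247 247 247 247 247 247 247 247 247]
 [247 247 247 247 247 247 247 247 247 247 247 247 247 247 247 247 247 247
  247 247 247 247 247 247 247 247 247 247 247 247 247 247 247 247 247]
 [247 247 247 247 247 247 247 247 247 247 247 247 247 247 247 247 247 247
  247 247 247 247 247 247 247 247 247 247 244 245 247 247 247 247 247]
 [247 247 247 247 247 247 247 247 247 2
[... 4801 characters left out ...]
  78  76
   75  76]
 [ 47  33  28  26  26  32  95 186 236 247 249 249 248 238 183 109  78  74
   74  75]
 [ 47  32  27  28  27  35  86 169 228 243 247 247 244 232 172 101  74  73
   75  74]
 [ 47  31  28  26  27  34  63 121 182 216 227 227 214 185 128  75  63  70
   74  74]
 [ 47  31  27  27  27  31  42  72 109 135 150 150 133 109  73  49  53  67
   73  75]
 [ 46  31  27  26  27  27  32  39  54  68  78  77  64  50  38  35  50  68
   74  76]
 [ 46  31  27  28  25  26  28  29  33  40  45  43  36  31  27  34  52  68
   74  76]
 [ 46  32  27  26  27  27  28  26  28  30  31  30  28  26  26  34  55  69
   74  76]
 [ 47  32  28  28  26  26  27  27  27  27  26  26  26  24  27  34  56  69
   73  74]]
```

```bash
cat >> h.py <<'E'
def plan(o,P,yawx):
    """shift (cm) and rotvec in tool axes to TCP P with tool down and tool x at world angle yawx"""
    r=R.from_quat(o["tcp_rot"]);s=r.inv().apply(np.array(P)-o["tool_pos"])*100
    g=R.from_matrix(np.c_[[np.cos(yawx),np.sin(yawx),0],[np.sin(yawx),-np.cos(yawx),0],[0,0,-1]])
    v=(r.inv()*g).as_rotvec();print("at",np.round(o["tool_pos"],4),"->",np.round(P,4),"shift cm",s.round(2),"rot",v.round(3))
E
python3 - <<'E'
from rig import *
from h import *
np.set_printoptions(precision=4,suppress=True)
T=capture("top");S=capture("scene")
g=T["img"][:,:,1].astype(float)
def cen(g,x0,x1,y0,y1,t):
    w=np.clip(g[y0:y1,x0:x1]-t,0,None);yy,xx=np.mgrid[y0:y1,x0:x1];return [(w*xx).sum()/w.sum(),(w*yy).sum()/w.sum()]
a=cen(g,266,273,231,237,170);b=cen(S["img"][:,:,1].astype(float),318,329,210,219,100)
print(a,b,two(T,[a],S,[b]),onz(T,[a],.145))
# neighbours: look-alike, gear, sample
print("nbrs",onz(T,[[309,209],[246,228],[358,151]],.06))
o=get_obs()
plan(o,[.45,-.2,.27],.36); plan(o,[.474,.229,.25],1.238)
E
```

```text
[np.float64(268.5402669121031), np.float64(233.50115048320293)] [np.float64(322.51043599257883), np.float64(214.23214285714286)] (array([0.4716, 0.2284, 0.1489]), [np.float64(0.001062333163081505), np.float64(0.0010623331630815495)]) [[0.4725 0.2292 0.145 ]]
nbrs [[0.5242 0.1492 0.06  ]
 [0.4821 0.2868 0.06  ]
 [0.6533 0.041  0.06  ]]
at [ 0.2206 -0.5846  0.2529] -> [ 0.45 -0.2   0.27] shift cm [ 35.04 -27.88  -1.69] rot [-0.001 -0.     0.001]
at [ 0.2206 -0.5846  0.2529] -> [0.474 0.229 0.25 ] shift cm [ 52.43 -67.17   0.34] rot [-0.001 -0.    -0.877]
```

```bash
python3 -m handwheel '[1.5,-1.2,0,0,0,0, 4.5,-3.6,0,0,0,0, 8,-6.4,-0.5,0,0,0, 11.5,-9.2,-0.5,0,0,0, 15,-12,-1,0,0,0, 18.5,-14.8,-1,0,0,0, 22,-17.6,-1.5,0,0,0, 25.5,-20.4,-1.5,0,0,0, 29,-23,-1.7,0,0,0, 32,-25.5,-1.7,0,0,0, 34,-27,-1.7,0,0,0, 35,-27.9,-1.7,0,0,0]' 0.6 40
python3 - <<'E'
from rig import *
from h import *
plan(get_obs(),[.4724,.2289,.25],1.238)
E
```

```text
t: 1.3
tool_pos: [0.4513, -0.1963, 0.2707]
tcp_rot: [0.983, 0.181, 0.001, -0.0]
wrist_force: [-0.0, -0.7, -1.0]
gripper_width: 0.0513
finger_force: 0.0
at [ 0.4513 -0.1963  0.2707] -> [0.4724 0.2289 0.25  ] shift cm [ 17.14 -38.97   2.12] rot [ 0.    -0.002 -0.873]
```

```bash
python3 -m handwheel '[0.7,-1.5,0,0,0,-0.04, 2.2,-5,0,0,0,-0.12, 3.7,-8.5,0,0,0,-0.2, 5.2,-12,0,0,0,-0.28, 6.8,-15.6,0,0,0,-0.36, 8.4,-19.2,0,0,0,-0.44, 10,-22.8,0.5,0,0,-0.52, 11.6,-26.4,1,0,0,-0.6, 13.2,-30,1.5,0,0,-0.68, 14.8,-33.6,2,0,0,-0.76, 16.3,-37,2,0,0,-0.83, 17.1,-39,2.1,0,0,-0.87]'
python3 -m handwheel '[0,0,0,0,0,0, 0,0,0,0,0,0]'
python3 - <<'E'
from rig import *
from h import *
plan(get_obs(),[.4724,.2289,.113],1.238)
E
```

```text
t: 2.3
tool_pos: [0.4713, 0.2284, 0.249]
tcp_rot: [0.815, 0.58, 0.0, -0.0]
wrist_force: [0.3, -0.3, 0.2]
gripper_width: 0.0509
finger_force: 0.0
t: 2.47
tool_pos: [0.4716, 0.2259, 0.2491]
tcp_rot: [0.816, 0.578, -0.0, 0.0]
wrist_force: [-0.2, 0.2, -0.2]
gripper_width: 0.0513
finger_force: 0.0
at [0.4716 0.2259 0.2491] -> [0.4724 0.2289 0.113 ] shift cm [ 0.32 -0.02 13.61] rot [-0.     0.001 -0.005]
```

```bash
python3 -m handwheel '[0.2,0,1.5,0,0,-0.005, 0.3,0,4.5,0,0,-0.005, 0.3,0,8,0,0,-0.005, 0.3,0,11,0,0,-0.005, 0.3,0,13,0,0,-0.005, 0.3,0,13.6,0,0,-0.005, 0.3,0,13.6,0,0,-0.005]'
python3 -m handwheel '[0,0,0,0,0,0, 0,0,0,0,0,0, 0,0,0,0,0,0, 0,0,0,0,0,0, 0,0,0,0,0,0, 0,0,0,0,0,0, 0,0,0,0,0,0, 0,0,0,0,0,0]' 0 60
python3 - <<'E'
from rig import *
import cv2,numpy as np
s=capture("scene")["img"];t=capture("top")["img"]
im=np.hstack([cv2.resize(s[180:320,260:400],(400,400)),cv2.resize(t[170:270,220:320],(400,400))]);cv2.imwrite("pics/grasp.png",im)
E
```

```text
t: 3.05
tool_pos: [0.4718, 0.2263, 0.1114]
tcp_rot: [0.816, 0.578, -0.002, -0.0]
wrist_force: [-0.6, 0.4, -0.1]
gripper_width: 0.0509
finger_force: 0.0
t: 3.72
tool_pos: [0.4739, 0.2284, 0.1156]
tcp_rot: [0.815, 0.579, 0.001, 0.0]
wrist_force: [-1.4, -0.9, 7.6]
gripper_width: 0.0131
finger_force: 58.2
```

View pics/grasp.png

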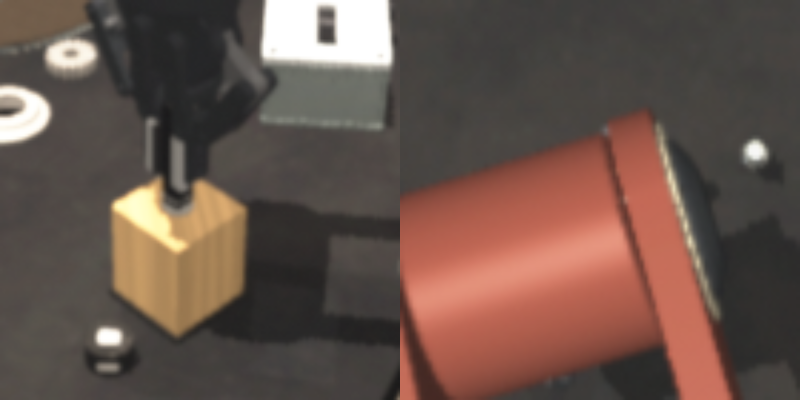

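Both crops show the fingers closed on the tall handle in the holder, and the look-alike and sample untouched; the opening reads 13 mm with 58 N of grip. Next is a straight lift.

```bash
python3 -m handwheel '[0,0,-1,0,0,0, 0,0,-2.5,0,0,0, 0,0,-4,0,0,0, 0,0,-5.5,0,0,0, 0,0,-7,0,0,0, 0,0,-8.5,0,0,0, 0,0,-10.5,0,0,0, 0,0,-12,0,0,0, 0,0,-12,0,0,0]'
python3 - <<'E'
from rig import *
from h import *
plan(get_obs(),[.4856,-.0435,.205],1.238)
E
```

```text
t: 4.57
tool_pos: [0.4749, 0.2286, 0.2383]
tcp_rot: [0.815, 0.579, 0.004, 0.001]
wrist_force: [0.5, 0.8, -0.1]
gripper_width: 0.0131
finger_force: 58.4
at [0.4749 0.2286 0.2383] -> [ 0.4856 -0.0435  0.205 ] shift cm [-25.36   9.93   3.27] rot [ 0.007 -0.005 -0.002]
```

```bash
python3 -m handwheel '[-1,0.4,0,0,0,0, -3.5,1.4,0,0,0,0, -6.5,2.6,0,0,0,0, -9.5,3.8,0,0,0,0, -12.5,5,0,0,0,0, -15.5,6.2,1,0,0,0, -18.5,7.3,2,0,0,0, -21.5,8.4,3,0,0,0, -24,9.4,3.3,0,0,0, -25.4,9.9,3.3,0,0,0, -25.4,9.9,3.3,0,0,0, -25.4,9.9,3.3,0,0,0]'
python3 - <<'E'
from rig import *
from h import *
o=get_obs();print(o["tool_pos"],o["tcp_rot"])
for n in("scene","top"):
    c=capture(n);cv2.imwrite(f"pics/{n}1.png",c["img"])
s=cv2.imread("pics/scene1.png");t=cv2.imread("pics/top1.png")
im=np.hstack([cv2.resize(s[110:230,320:420],(500,600),interpolation=2),cv2.resize(t[170:270,350:450],(300,300))if 0 else cv2.copyMakeBorder(cv2.resize(t[150:290,330:470],(300,300)),0,300,0,0,0)]);cv2.imwrite("pics/over.png",im)
E
```

```text
t: 5.57
tool_pos: [0.4819, -0.0452, 0.1988]
tcp_rot: [0.816, 0.578, -0.001, -0.001]
wrist_force: [-1.0, 0.3, -1.1]
gripper_width: 0.0133
finger_force: 58.3
[ 0.48191383 -0.04523157  0.19882714] [ 8.15729793e-01  5.78431755e-01 -7.60731369e-04 -1.01545918e-03]
```

View pics/over.png

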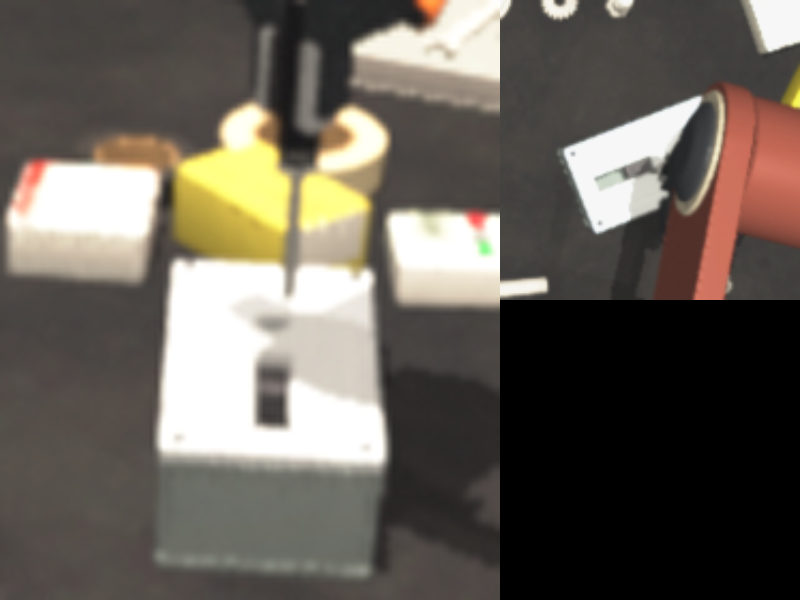

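The scene crop shows the rod hanging upright with its tip at about pixel (378.5,169), just above the panel. From above, the wrist hides the stylus. I'll locate the rod axis and average the pose readings.

```bash
cat >> h.py <<'E'
u=np.array([-.361,.9325,0]);n=np.array([.9325,.361,0]);O=np.array([.4888,-.0519,0])
def unit(P): d=np.array(P)-O;return np.round([1000*d@n,1000*d@u,1000*d[2]],1)  # unit x,y,z in mm
E
python3 - <<'E'
from rig import *
from h import *
np.set_printoptions(precision=4,suppress=True,linewidth=150)
P=[];Q=[]
for i in range(8):
    c=capture("scene");o=get_obs();P.append(o["tool_pos"]);Q.append(o["tcp_rot"])
print(np.mean(P,0),np.std(P,0),R.from_quat(np.mean(Q,0)).as_matrix()[:,2],"unit",unit(np.mean(P,0)))
g=c["img"][:,:,1].astype(int);print(g[140:176,370:388])
for r,x in((169,378.4),(160,378.7)):
  for z in(.09,.1,.11): p=onz(c,[[x,r]],z)[0];print(r,p,unit(p))
# unit landmarks seen in the scene: aperture
print(unit(onz(c,[[320+272/5,110+321/5],[320+272/5,110+425/5]],.06)[0]),unit(onz(c,[[320+272/5,110+425/5]],.06)[0]))
E
```

```text
[ 0.4829 -0.0438  0.2002] [0.0001 0.0002 0.0002] [-0.0001  0.0001 -1.    ] unit [ -2.6   9.7 200.2]
[[255 255 255 254 219 113  61  51  60  70  59  57  91 155 189 206 223 239]
 [255 255 255 254 219 115  67  60  74  87  71  65 124 217 246 252 253 254]
 [255 255 255 254 220 136 103  86  74  75  79  99 152 235 254 255 255 255]
 [255 255 255 254 240 183 146 123 105 106 124 148 179 231 252 253 253 252]
 [255 255 255 255 253 241 198 147 131 144 184 219 233 235 232 224 212 202]
 [255 255 255 255 255 254 241 171 132 166 235 252 254 253 245 222 191 169]
 [255 255 255 255 255 255 250 186 134 187 251 255 255 255 254 252 243 217]
 [255 255 255 255 255 255 250 189 136 201 254 255 255 255 255 255 254 251]
 [254 254 254 255 255 254 245 178 135 205 254 255 255 255 255 255 255 255]
 [253 253 254 254 254 253 232 162 137 208 254 255 255 255 255 255 255 255]
 [253 253 253 254 254 253 228 157 140 210 253 255 255 255 255 255 255 255]
 [253 254 254 254 254 252 223 152 141 207 252 254 254 254 255 255 255 255]
 [241 250 253 254 254 251 213 144 141 209 252 254 255 255 255 255 254 253]
 [204 227 248 253 254 252
[... 1334 characters left out ...]
 226 226 232 242 249 254 255 255 255 255 255 255 255 255 251 238]
 [226 220 215 212 213 217 221 231 236 241 248 253 251 246 243 243 235 231]
 [220 199 184 178 178 179 182 189 202 211 219 230 228 223 219 221 224 224]
 [219 189 165 156 152 153 160 176 196 204 207 209 212 210 207 209 211 212]
 [229 205 180 160 153 160 176 189 200 206 207 207 207 206 205 205 206 207]]
169 [ 0.4797 -0.0556  0.09  ] [-9.8 -0.2 90. ]
169 [ 0.4738 -0.0382  0.1   ] [ -9.   18.1 100. ]
169 [ 0.468  -0.0209  0.11  ] [ -8.2  36.5 110. ]
160 [ 0.4939 -0.0948  0.09  ] [-10.7 -41.8  90. ]
160 [ 0.4878 -0.0766  0.1   ] [ -9.9 -22.6 100. ]
160 [ 0.4816 -0.0583  0.11  ] [ -9.1  -3.4 110. ]
[ -3.2 -30.   60. ] [-3.4 57.7 60. ]
```

```bash
cat >> h.py <<'E'
def avg():
    from rig import capture,get_obs
    L=[]
    for i in range(6): capture("scene");L.append(get_obs())
    q=np.mean([l["tcp_rot"] for l in L],0)
    o=dict(tool_pos=np.mean([l["tool_pos"] for l in L],0),tcp_rot=q/np.linalg.norm(q))
    print("avg unit mm",unit(o["tool_pos"]),"F",np.mean([l["wrist_force"] for l in L],0).round(2));return o
def W(x,y,z): return O+(n*x+u*y)/1000+np.array([0,0,z/1000])
E
python3 - <<'E'
from h import *
o=avg();plan(o,W(0,8.5,154),1.2336)
E
```

```text
avg unit mm [ -2.7   9.1 200.3] F [-0.21  0.05 -0.76]
at [ 0.4829 -0.0444  0.2003] -> [ 0.4857 -0.044   0.154 ] shift cm [0.13 0.25 4.64] rot [ 0.    -0.     0.002]
```

```bash
python3 -m handwheel '[0.1,0.2,0,0,0,0, 0.1,0.25,0.8,0,0,0, 0.1,0.25,1.6,0,0,0, 0.1,0.25,2.4,0,0,0, 0.1,0.25,3,0,0,0, 0.1,0.25,3.3,0,0,0, 0.1,0.25,3.3,0,0,0]'
python3 - <<'E'
from h import *
o=avg();plan(o,W(0,8.5,154),1.2336)
E
```

```text
t: 6.95
tool_pos: [0.4848, -0.0442, 0.1657]
tcp_rot: [0.815, 0.579, -0.001, -0.001]
wrist_force: [-0.1, -0.6, -0.8]
gripper_width: 0.0132
finger_force: 58.3
avg unit mm [ -0.2   8.1 167.5] F [-0.01 -0.   -0.7 ]
at [ 0.4857 -0.0444  0.1675] -> [ 0.4857 -0.044   0.154 ] shift cm [ 0.04 -0.01  1.35] rot [ 0.    -0.     0.002]
```

```bash
python3 -m handwheel '[0,0,0.3,0,0,0, 0,0,0.6,0,0,0, 0,0,0.9,0,0,0, 0,0,1.1,0,0,0, 0,0,1.3,0,0,0, 0,0,1.3,0,0,0]'
python3 - <<'E'
from rig import *
from h import *
o=avg();plan(o,W(0,52,154),1.2336)
c=capture("scene")["img"];cv2.imwrite("pics/in.png",cv2.resize(c[130:230,330:430],(600,600),interpolation=2))
E
```

```text
t: 7.75
tool_pos: [0.4852, -0.0443, 0.1536]
tcp_rot: [0.815, 0.579, -0.0, -0.0]
wrist_force: [-0.6, -0.2, -1.9]
gripper_width: 0.0132
finger_force: 58.3
avg unit mm [ -0.3   8.2 154.3] F [ 0.21 -0.34 -0.63]
at [ 0.4856 -0.0444  0.1543] -> [ 0.47   -0.0034  0.154 ] shift cm [ 3.36 -2.82  0.03] rot [-0.    -0.     0.002]
```

View pics/in.png

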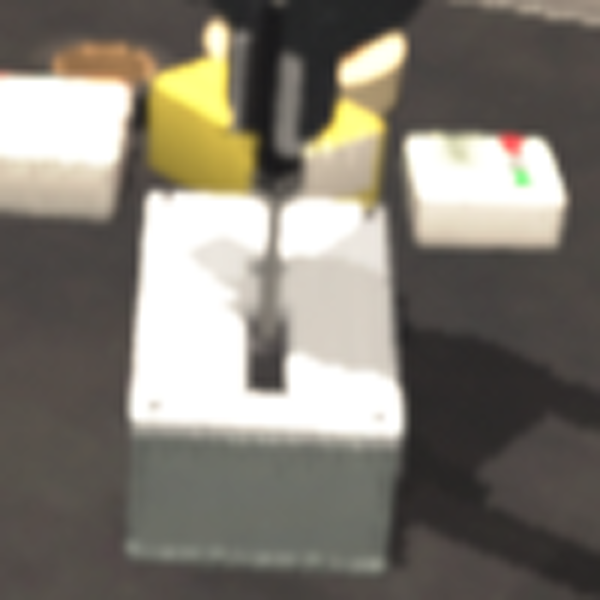

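The rod now goes down into the slot in front of the lug (pixel about (374,183)), with no contact force. I'll push along the slot at about 2.4 cm/s.

```bash
python3 -m handwheel '[0.15,-0.13,0,0,0,0, 0.31,-0.26,0,0,0,0, 0.46,-0.39,0,0,0,0, 0.61,-0.51,0,0,0,0, 0.77,-0.64,0,0,0,0, 0.92,-0.77,0,0,0,0, 1.07,-0.9,0,0,0,0, 1.23,-1.03,0,0,0,0, 1.38,-1.16,0,0,0,0, 1.53,-1.29,0,0,0,0, 1.69,-1.41,0,0,0,0, 1.84,-1.54,0,0,0,0]'
python3 - <<'E'
from h import *
o=avg();plan(o,W(0,50,154),1.2336)
E
```

```text
t: 9.1
tool_pos: [0.477, -0.0218, 0.1543]
tcp_rot: [0.815, 0.579, -0.0, 0.0]
wrist_force: [-0.0, -1.6, -1.3]
gripper_width: 0.0132
finger_force: 58.4
avg unit mm [-1.000e-01  3.250e+01  1.543e+02] F [-0.07  0.12 -0.52]
at [ 0.477  -0.0217  0.1543] -> [ 0.4708 -0.0053  0.154 ] shift cm [ 1.34 -1.13  0.03] rot [-0.    -0.     0.002]
```

```bash
python3 -m handwheel '[0.15,-0.13,0,0,0,0, 0.31,-0.26,0,0,0,0, 0.46,-0.39,0,0,0,0, 0.61,-0.51,0,0,0,0, 0.77,-0.64,0,0,0,0, 0.92,-0.77,0,0,0,0, 1.07,-0.9,0,0,0,0, 1.18,-0.99,0,0,0,0, 1.27,-1.07,0,0,0,0, 1.32,-1.11,0,0,0,0, 1.34,-1.13,0,0,0,0, 1.34,-1.13,0,0,0,0]'
python3 - <<'E'
from h import *
o=avg();plan(o,W(0,51,154),1.2336)
E
```

```text
t: 10.4
tool_pos: [0.4708, -0.0055, 0.1543]
tcp_rot: [0.815, 0.579, 0.0, -0.0]
wrist_force: [-1.0, -0.9, -0.6]
gripper_width: 0.0132
finger_force: 58.4
avg unit mm [ -0.   49.7 154.3] F [-0.05 -0.41 -0.94]
at [ 0.4708 -0.0055  0.1543] -> [ 0.4704 -0.0043  0.154 ] shift cm [ 0.1  -0.08  0.03] rot [-0.    -0.     0.002]
```

```bash
python3 -m handwheel '[0.04,-0.03,0,0,0,0, 0.08,-0.06,0,0,0,0, 0.11,-0.1,0,0,0,0, 0.15,-0.13,0,0,0,0, 0.15,-0.13,0,0,0,0, 0.15,-0.13,0,0,0,0]'
python3 -c "
from h import *
avg()"
```

```text
t: 11.2
tool_pos: [0.4705, -0.0042, 0.1544]
tcp_rot: [0.815, 0.579, 0.0, 0.001]
wrist_force: [3.1, -5.0, -4.5]
gripper_width: 0.013
finger_force: 58.3
avg unit mm [1.000e-01 5.100e+01 1.544e+02] F [ 2.73 -4.77 -3.46]
```

Resistance of 5.5 N at y = 51 mm means the lug has reached its stop. Back off, lift, and look.

```bash
python3 -m handwheel '[-0.1,0.09,0,0,0,0, -0.25,0.2,0,0,0,0, -0.4,0.33,-0.3,0,0,0, -0.4,0.33,-1,0,0,0, -0.4,0.33,-2,0,0,0, -0.4,0.33,-2.8,0,0,0, -0.4,0.33,-3,0,0,0]'
python3 - <<'E'
from h import *
o=avg();plan(o,W(0,-30,184),1.2336)
E
```

```text
t: 12.08
tool_pos: [0.4731, -0.0086, 0.1871]
tcp_rot: [0.815, 0.579, 0.001, 0.001]
wrist_force: [0.3, 0.1, -0.4]
gripper_width: 0.0133
finger_force: 58.6
avg unit mm [1.000e-01 4.650e+01 1.849e+02] F [-0.36  0.02 -0.82]
at [ 0.4721 -0.0085  0.1849] -> [ 0.4996 -0.0799  0.184 ] shift cm [-5.84  4.94  0.1 ] rot [ 0.001 -0.     0.002]
```

```bash
python3 - <<'E'
from rig import *
import cv2
cv2.imwrite("pics/s2.png",capture("scene")["img"])
E
python3 -m handwheel '[-0.4,0.3,0,0,0,0, -1.3,1.1,0,0,0,0, -2.4,2.0,0,0,0,0, -3.5,3.0,0,0,0,0, -4.6,3.9,0,0,0,0, -5.4,4.6,0,0,0,0, -5.8,4.9,0,0,0,0, -5.8,4.9,0,0,0,0]'
python3 - <<'E'
from rig import *
from h import *
o=avg();plan(o,W(0,-30,145),1.2336)
c=capture("scene")["img"];cv2.imwrite("pics/s3.png",c)
a=cv2.imread("pics/s2.png")
cv2.imwrite("pics/ap.png",np.hstack([cv2.resize(i[120:220,340:405],(390,600),interpolation=2) for i in(a,c)]))
g=c[:,:,1].astype(int)
def rodx(r,lo,hi):
    w=np.clip(np.median(g[r,lo:hi])-g[r,lo:hi],0,None).astype(float);return (w*np.arange(lo,hi)).sum()/w.sum()
print([(r,round(rodx(r,368,384),2)) for r in range(140,172,3)])
E
```

```text
t: 13.1
tool_pos: [0.4995, -0.0808, 0.1842]
tcp_rot: [0.816, 0.579, -0.0, -0.0]
wrist_force: [-1.2, -0.2, -1.3]
gripper_width: 0.0128
finger_force: 58.6
avg unit mm [ -0.4 -29.2 184.2] F [ 0.05 -0.02 -0.78]
at [ 0.499  -0.0793  0.1842] -> [ 0.4996 -0.0799  0.145 ] shift cm [-0.04  0.08  3.92] rot [-0.    -0.     0.002]
[(140, np.float64(376.92)), (143, np.float64(376.72)), (146, np.float64(376.22)), (149, np.float64(375.94)), (152, np.float64(373.86)), (155, np.float64(373.75)), (158, np.float64(374.57)), (161, np.float64(374.38)), (164, np.float64(375.37)), (167, np.float64(375.51)), (170, np.float64(375.62))]
```

View pics/ap.png

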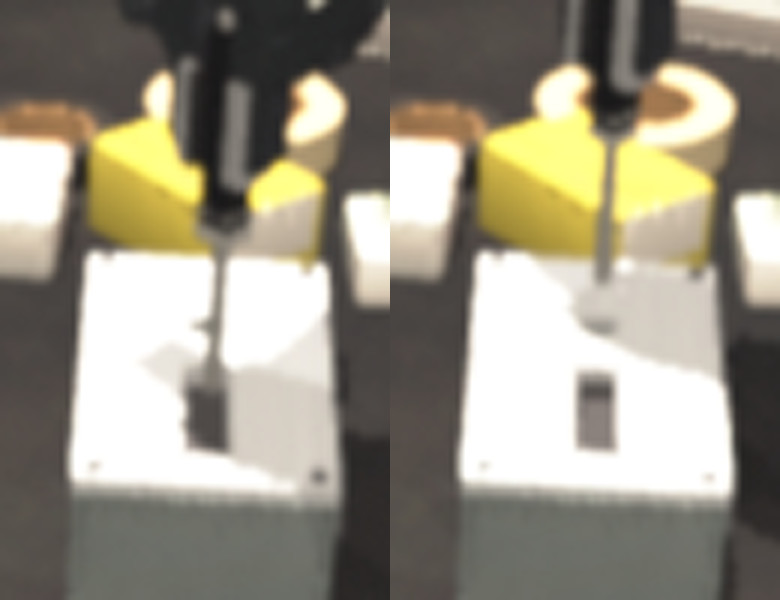

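The left crop shows the tip leaving the slot with the lug pushed away. The right crop shows the upright rod with its tip at about pixel (375.7,167), directly over the aperture at (375,173). Lower it through.

```bash
python3 -m handwheel '[-0.02,0.06,0.2,0,0,0, -0.03,0.07,0.6,0,0,0, -0.03,0.07,1.0,0,0,0, -0.03,0.07,1.4,0,0,0, -0.03,0.07,1.8,0,0,0, -0.03,0.07,2.2,0,0,0, -0.03,0.07,2.6,0,0,0, -0.03,0.07,3.0,0,0,0, -0.03,0.07,3.4,0,0,0, -0.03,0.07,3.8,0,0,0, -0.03,0.07,4.2,0,0,0, -0.03,0.07,4.2,0,0,0]'
python3 -c "
from h import *
avg()"
```

```text
t: 14.45
tool_pos: [0.4991, -0.0798, 0.1412]
tcp_rot: [0.815, 0.579, -0.001, -0.001]
wrist_force: [-0.1, 0.2, -0.8]
gripper_width: 0.0134
finger_force: 58.6
avg unit mm [  0.  -30.1 142.3] F [-0.51 -0.07 -0.76]
```

```bash
python3 -m handwheel '[0,0,0.2,0,0,0, 0,0,0.4,0,0,0, 0,0,0.6,0,0,0, 0,0,0.8,0,0,0, 0,0,1,0,0,0, 0,0,1,0,0,0]'
python3 -c "
from h import *
avg()"
```

```text
t: 15.25
tool_pos: [0.4999, -0.08, 0.1325]
tcp_rot: [0.815, 0.579, 0.0, 0.0]
wrist_force: [-1.6, 0.9, 4.1]
gripper_width: 0.0131
finger_force: 59.2
avg unit mm [  0.2 -30.3 132.7] F [-0.82  0.06  3.54]
```

```bash
python3 -m handwheel '[0,0,0.05,0,0,0, 0,0,0.1,0,0,0, 0,0,0.15,0,0,0, 0,0,0.2,0,0,0, 0,0,0.2,0,0,0, 0,0,0.2,0,0,0]' - 80
python3 -c "
from h import *
avg()"
```

```text
t: 16.05
tool_pos: [0.5001, -0.0801, 0.1315]
tcp_rot: [0.815, 0.579, 0.0, 0.0]
wrist_force: [-1.9, 0.7, 8.0]
gripper_width: 0.0131
finger_force: 78.9
avg unit mm [  0.3 -30.3 131.5] F [-1.94  0.89  8.26]
```

9 N net, above the 5 N needed at full travel, so the button is on its stop. A touch more, then hold.

```bash
python3 -m handwheel '[0,0,0.05,0,0,0, 0,0,0.1,0,0,0, 0,0,0.1,0,0,0, 0,0,0.1,0,0,0, 0,0,0.1,0,0,0, 0,0,0.1,0,0,0, 0,0,0.1,0,0,0, 0,0,0.1,0,0,0, 0,0,0.1,0,0,0, 0,0,0.1,0,0,0, 0,0,0.1,0,0,0, 0,0,0.1,0,0,0]'
for i in 1 2; do python3 -m handwheel '[0,0,0,0,0,0, 0,0,0,0,0,0, 0,0,0,0,0,0, 0,0,0,0,0,0, 0,0,0,0,0,0, 0,0,0,0,0,0, 0,0,0,0,0,0, 0,0,0,0,0,0, 0,0,0,0,0,0, 0,0,0,0,0,0, 0,0,0,0,0,0, 0,0,0,0,0,0]'; done
python3 - <<'E'
from rig import *
from h import *
avg();c=capture("scene")["img"]
cv2.imwrite("pics/end.png",cv2.resize(c[100:320,240:440],(600,600),interpolation=2))
E
```

```text
t: 17.35
tool_pos: [0.5003, -0.0801, 0.1313]
tcp_rot: [0.815, 0.579, 0.0, 0.0]
wrist_force: [-4.8, 1.0, 12.4]
gripper_width: 0.0129
finger_force: 79.5
t: 18.35
tool_pos: [0.5002, -0.0801, 0.1313]
tcp_rot: [0.815, 0.579, 0.0, 0.0]
wrist_force: [-3.7, -0.0, 12.5]
gripper_width: 0.0132
finger_force: 79.5
t: 19.35
tool_pos: [0.5003, -0.0801, 0.1314]
tcp_rot: [0.815, 0.579, 0.0, 0.0]
wrist_force: [-4.0, 0.8, 12.3]
gripper_width: 0.0131
finger_force: 79.5
avg unit mm [  0.5 -30.5 131.3] F [-3.54  1.15 12.1 ]
```

View pics/end.png

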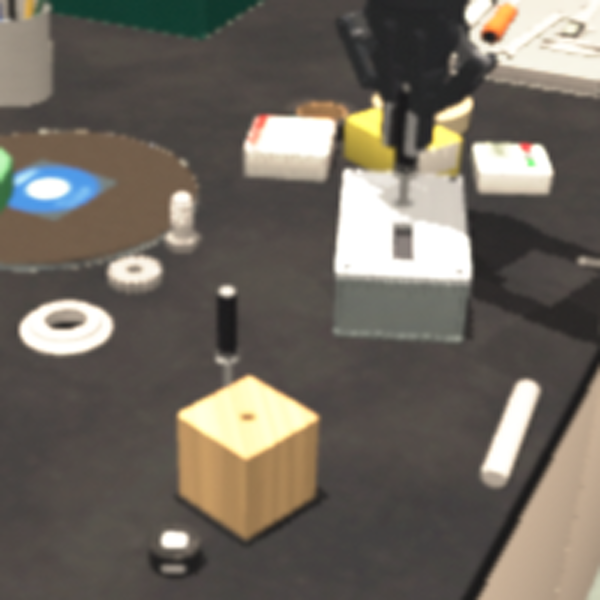

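The last crop shows the upright stylus down through the aperture at about pixel (374,167), an empty holder hole, and the gear and sample where they were. The tool has stopped moving down at 12 N and has held there for over 2 s, so I'm handing in.

```bash
python3 -c "
from rig import *
print(job_done())"
```

```text
the job is handed in; nothing more can be done
None
```

I handed the job in at about 20 s: the shutter is pushed to its stop, and the upright, gripped stylus holds the reset button fully down at about 12 N. It had been held for over two seconds by then, the gear and sample were left where they were, and no verdict was returned.

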